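# Take up the gear play of a ruling machine

### The arm

A 6-joint arm with a two-finger parallel gripper is mounted at the origin on a cart in front of the work surface, level with it; the furniture and walls round the work are solid. World frame = base frame: x ahead of the robot, y to its left, z up, the work surface at z = 0. Lengths are in m, angles in degrees, forces in N, time in s.
With the tool pointing down it reaches from about 0.3 to 0.875 m from the base axis. Payload 6.4 kg.
Tool frame: the origin (TCP) lies at the very end of the fingers, on their centre line; the grasp point (between the pads) lies 19 mm behind it; y points along the fingers, x is the direction in which the jaws open and shut, and the axes are right-handed (so a half turn about y gives the same grasp; the last joint's range is limited). The gripper opens to 88 mm and grips with 3 to 60 N. Pads are 18 mm wide; open, the fingers measure 123 mm over their backs; the gripper's body (75 mm by 187 mm) begins 45 mm behind the grasp point.
Start: joints at [-11.82, 10.359, 92.074, -0, 77.567, -11.82], TCP at [0.575, 0, 0.209] pointing down, gripper open.
Joint ranges: [-171.53, 171.53], [-51.25, 118.39], [17.06, 147.69], [-65.23, 245.23], [0, 150.52], [-178.68, 178.68]. Speed limits (degrees/s): [147.25, 147.25, 172.46, 180, 180, 180].

### API

Orientations are given as [roll, pitch, yaw] about the fixed x, y, z axes, in that order (R = Rz(yaw) Ry(pitch) Rx(roll)).
In Python, from rig import ctrl gives the robot as it stands. Calls block until the motion is done:
- ctrl.move_to(position, orientation): joint-space move of the TCP to a pose.
- ctrl.movel(position, orientation=None, feed=0.15): straight line of the TCP; orientation=None keeps the orientation; feed is the mean speed in m/s.
- ctrl.goto_joints(angles): joint-space move.
- ctrl.set_gripper(opening): finger opening in m; the grip force is fixed at half the most; returns when the fingers have stopped.
- ctrl.dwell(seconds).
- ctrl.ik(position, orientation): joint angles nearest the present ones, or None.
- ctrl.grab_frame(name): name is "scene" or "side" or "wrist"; returns a dict with "image" (400x640x3 uint8, red, green, blue), "depth" (400x640 float32, m along the optical axis (not along the pixel's ray), 0 where there is no reading), "camera_matrix" (3x3 intrinsics, pixels), "k1" (the pictures are not rectified: a ray, as slopes to the right and down, at radius r is drawn at 1 + k1 r^2 times it, then the intrinsics apply), "T" (4x4, takes a point from camera to world coordinates). Camera axes: x right, y down, z forward; pixel columns grow to the right and rows downward; lengths in m; the calibration is good to about 2 mm. A picture is of the moment at which its call begins.
A pose or a line that the arm cannot do raises ctrl.Unreachable and nothing moves.
- ctrl.sign_off(): hands the job in, once; it reports no verdict.
Readings, each from a call of its own:
- ctrl.current_t(): time.
- ctrl.current_joint_positions(): joint angles.
- ctrl.current_qvel(): joint speeds.
- ctrl.current_tau(): joint torques, N m.
- ctrl.current_ee_pos(): TCP position.
- ctrl.current_ee_rot(): TCP orientation.
- ctrl.current_contact_force(): force on the tool from outside, world axes, zero at the start.
- ctrl.current_ft_torque(): the same for the moment, N m.
- ctrl.current_opening(): finger opening in m.
Only numpy, scipy, OpenCV 4.12 (cv2) and the standard library are available. Lean on these libraries where they do the work, as an engineer would, in place of code of your own. Each camera call takes 0.05 s, during which the arm holds its last target. There are 200 camera calls.

### The job

The gears of the hand-cranked ruling machine have play, so set its crank from one side only: wind the crank by its upright wooden handle anticlockwise (seen from above) past the arrowhead mark and on to the round stud, then wind it straight back clockwise and stop with the crank's pointer at the arrowhead, without going back beyond it. Let go of the handle and leave the crank standing there.

Things in the scene. Friction and masses are not known exactly. Their poses are not given: they have to be found in the camera images.
- crank (a joint): Crank angle in rad about the vertical axle; grows anticlockwise seen from above. It turns from 0 to 2.5, stops at both ends, and stands anywhere from 0.06 to 0.49 at the start. The pointer at the arm's end is at the arrowhead mark (brass triangle on the rim of the dial plate) at 1.50 and at the round stud (brass, 11 mm across) at 2.25; other rim marks are plain dark ticks 0.25 rad apart. Light friction (about 2 to 3 N at the handle) keeps it where it is left.
- crank_handle (a point): Middle of the upright, freely spinning dark wood handle at the end of the crank's arm: a round grip 20 mm across and 48 mm tall, its top 24 mm above this point and the dark steel arm's upper face 28 mm below it. The handle's axis runs at 60 mm from the axle; carried round, it describes a level circle. The handle spins in the arm, so the gripper need not turn with the crank.
- crank_axle (a point): On the crank's vertical axle, the centre of the handle's circle, at the top of the hub 26 mm below the handle's middle. The machine is a wooden base plate 262 x 214 mm on four short feet, fixed to the desk, its top 34 mm above the desk, with a round aluminium dial plate 184 mm across below the crank and two steel guide rods on its far side; the arrowhead lies on the dial's side nearest the robot.
- carriage (a joint): Position in m of the aluminium carriage (46 x 36 x 12 mm) on the two guide rods at the far side of the machine, 0 at the start, 0.090 at most, growing to the left seen from the robot. The crank drives it 40 mm per rad, but with 0.5 rad (20 mm) of play: wound anticlockwise it trails at 0.04*(crank - 0.525), wound clockwise at 0.04*(crank - 0.025), and stands still while the play is crossed. It should stand at about 0.059 in the end. It is not touched by hand.

How it is judged:
By the outcome, as a careful person would: the job done as asked, in the order asked, and still so for the second after the job is handed in, with the robot touching nothing.
It also fails if it takes over 38 s, if anything falls off the work surface, if the arm or the gripper's body presses on something with over 40 N, if the wrist force passes 120 N, or if a joint passes its speed limit or range.

## Working session

There is one attempt and no reset: what is moved stays moved. The work goes in short steps, each a Python script; the robot and the scene stay as the last script left them, time stands still between calls to the robot, and variables do not carry over. Pictures are saved under pics/ and viewed, about 8 in all and at most 12, crops included, and the job is handed in when it is done.

```bash
ls; mkdir -p pics; cat > h.py <<'E'
import numpy as np, cv2
from rig import ctrl
def grab(n,save=None):
    f=ctrl.grab_frame(n)
    if save: cv2.imwrite(f'pics/{save}.png',f['image'][:,:,::-1])
    return f
def ray(f,u,v):
    K=f['camera_matrix']; d=np.array([(u-K[0,2])/K[0,0],(v-K[1,2])/K[1,1]]); s=d.copy()
    for _ in range(20): s=d/(1+f['k1']*(s@s))
    T=np.array(f['T']); return T[:3,3],T[:3,:3]@np.array([s[0],s[1],1])
def onplane(f,u,v,z):
    o,d=ray(f,u,v); return o+d*(z-o[2])/d[2]
def proj(f,p):
    T=np.array(f['T']); c=T[:3,:3].T@(np.array(p)-T[:3,3]); s=c[:2]/c[2]; s=s*(1+f['k1']*(s@s))
    K=f['camera_matrix']; return np.array([K[0,0]*s[0]+K[0,2],K[1,1]*s[1]+K[1,2]])
E
python3 - <<'E'
from h import *
for n in('scene','side','wrist'):
    f=grab(n,n+'0'); print(n,f['k1'],np.round(f['T'],3).tolist(),np.round(f['camera_matrix'],1).tolist())
print(ctrl.current_ee_rot(),ctrl.current_t())
a=[cv2.imread(f'pics/{n}0.png') for n in('scene','wrist')]
E
```

```text
pics
scene -0.005023057359679428 [[0.715, -0.413, 0.565, 0.137], [-0.699, -0.399, 0.593, -0.584], [-0.019, -0.819, -0.573, 0.568], [0.0, 0.0, 0.0, 1.0]] [[449.1, 0.0, 321.9], [0.0, 449.1, 200.2], [0.0, 0.0, 1.0]]
side -0.14759703953371278 [[-0.844, -0.283, 0.457, 0.23], [-0.537, 0.411, -0.737, 0.521], [0.021, -0.867, -0.498, 0.505], [0.0, 0.0, 0.0, 1.0]] [[485.2, 0.0, 317.4], [0.0, 485.2, 199.9], [0.0, 0.0, 1.0]]
wrist -0.054243677806566304 [[1.0, -0.001, -0.001, 0.575], [-0.001, -0.959, -0.283, 0.073], [-0.0, 0.283, -0.959, 0.386], [0.0, 0.0, 0.0, 1.0]] [[297.0, 0.0, 321.5], [0.0, 297.0, 199.1], [0.0, 0.0, 1.0]]
[-8.99844339e+01  7.33045453e-02  3.05314978e-03] 0.15
```

View pics/scene0.png

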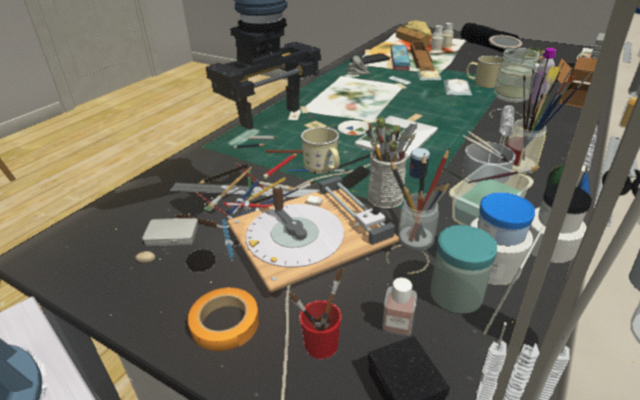

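View pics/wrist0.png

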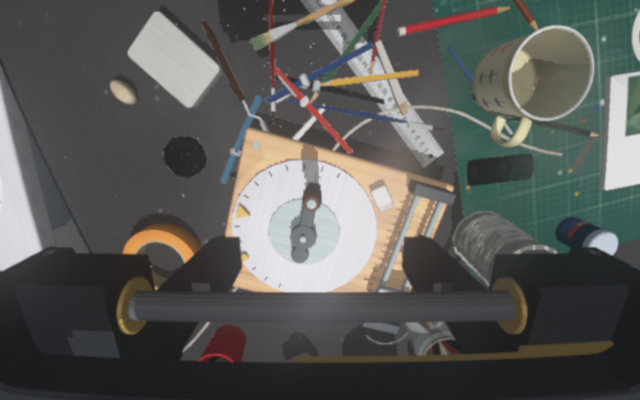

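The wrist view shows the dial with its hub near (303,238), the arm running up to about (311,155), the arrowhead near (243,211) and the stud near (246,256). I'll zoom in on both views.

```bash
python3 - <<'E'
import cv2,numpy as np
w=cv2.imread('pics/wrist0.png')[120:310,215:465]; s=cv2.imread('pics/scene0.png')[165:295,220:400]
cv2.imwrite('pics/c1.png',cv2.resize(w,None,fx=3.2,fy=3.1,interpolation=2)[:595])
a=cv2.resize(s,(720,520),interpolation=2)
cv2.imwrite('pics/c2.png',a)
E
```

```text
(no output)
```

View pics/c1.png

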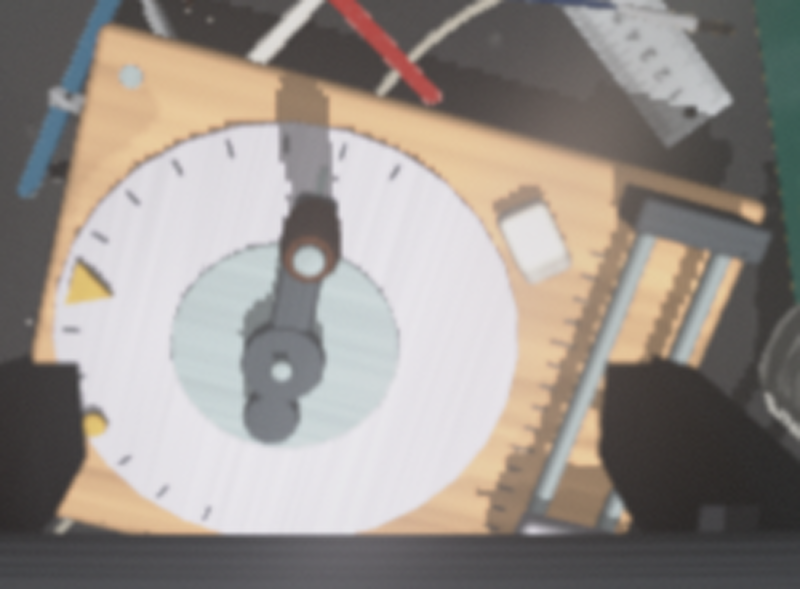

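View pics/c2.png

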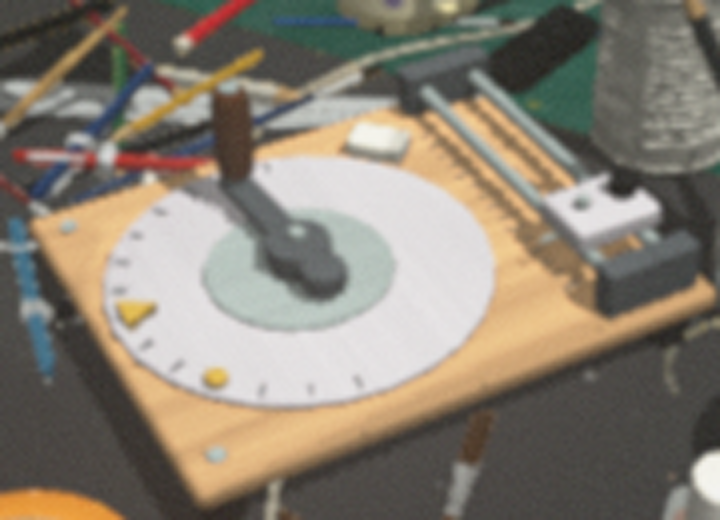

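```bash
python3 - <<'E'
from h import *
w=grab('wrist');s=grab('scene')
def tri(a,b):
    o1,d1=ray(w,*a);o2,d2=ray(s,*b)
    t=np.linalg.lstsq(np.c_[d1,-d2],o2-o1,rcond=None)[0]
    p,q=o1+t[0]*d1,o2+t[1]*d2; return (p+q)/2,np.linalg.norm(p-q)
P={}
for n,a,b in(('hub',(303.1,239.7),(294.5,222.75)),('top',(311.25,204.5),(277.6,187.8)),('arrow',(242.5,211.9),(253.6,243)),('stud',(244.7,255.5),(273.8,259.5))):
    P[n],e=tri(a,b); print(n,P[n].round(4),round(e,4))
for n in P:
    d=P[n]-P['hub']; print(n,np.hypot(*d[:2]),np.degrees(np.arctan2(d[1],d[0])))
def ddepth(f,u,v):
    z=f['depth'][int(v)-2:int(v)+3,int(u)-2:int(u)+3]; return np.median(z)
for f,n,u,v in((w,'hub',303.1,239.7),(w,'top',311.25,204.5),(w,'dial',340,200),(w,'arrow',242.5,211.9)):
    o,d=ray(f,u,v); print(n,(o+d*ddepth(f,u,v)).round(4))
E
```

```text
hub [ 0.5528 -0.0735  0.0594] 0.0008
top [ 0.5649 -0.0154  0.1043] 0.0004
arrow [ 0.4772 -0.0453  0.0397] 0.0006
stud [ 0.4753 -0.1052  0.0392] 0.0005
hub 0.0 0.0
top 0.059400771308578654 78.30836553076574
arrow 0.08070126835041884 159.48849404592545
stud 0.08378917586959674 -157.78172215593943
hub [ 0.5534 -0.0721  0.0632]
top [ 0.5652 -0.0137  0.1099]
dial [ 0.5977 -0.03    0.0402]
arrow [ 0.4791 -0.0435  0.0453]
```

The triangulated axle is (0.553,-0.0735) and the handle top is (0.565,-0.015). The arrow bears 159.4° and the stud 202.3°, a difference of 42.8° against 43.0° expected. That puts the crank at about 0.085 rad now. Next I'll grasp the handle.

```bash
python3 - <<'E'
from h import *
O=[-90,0,0]
ctrl.set_gripper(0.055)
ctrl.move_to([0.565,-0.0150,0.14],O)
ctrl.movel([0.565,-0.0150,0.073],O,feed=0.08)
print(ctrl.current_t(),ctrl.current_contact_force())
ctrl.set_gripper(0.0)
print(ctrl.current_t(),ctrl.current_opening(),ctrl.current_contact_force(),ctrl.current_ee_pos())
grab('wrist','w1');grab('scene','s1')
a=cv2.imread('pics/w1.png')[110:310,200:440];b=cv2.imread('pics/s1.png')[130:290,210:400]
cv2.imwrite('pics/c3.png',np.hstack([cv2.resize(a,(400,333)),cv2.resize(b,(396,333))]))
E
```

```text
2.275 [ 0.91520203 -0.5353451  -0.23322408]
2.9917 0.014224500335372382 [-0.85341408  0.22203113  1.84821716] [ 0.56483066 -0.01499994  0.0730192 ]
```

View pics/c3.png

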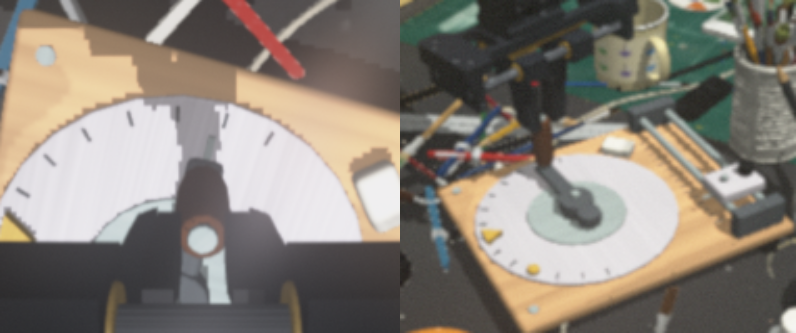

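```bash
python3 - <<'E'
from h import *
s=grab('scene');w=grab('wrist')
for n,p in(('tcp',[.565,-.015,.073]),('tipL',[.545,-.015,.073]),('top',[.565,-.0154,.108])): print(n,proj(s,p).round(1),proj(w,p).round(1))
a=cv2.resize(s['image'][140:240,240:320,::-1],(400,500),interpolation=2);b=cv2.resize(w['image'][190:310,270:366,::-1],(400,500),interpolation=2)
cv2.imwrite('pics/c4.png',np.hstack([a,b]))
E
```

```text
tcp [278.9 201.3] [320.7 230.1]
tipL [270.8 205.6] [289.7 230.1]
top [277.6 186.1] [320.6 256. ]
```

View pics/c4.png

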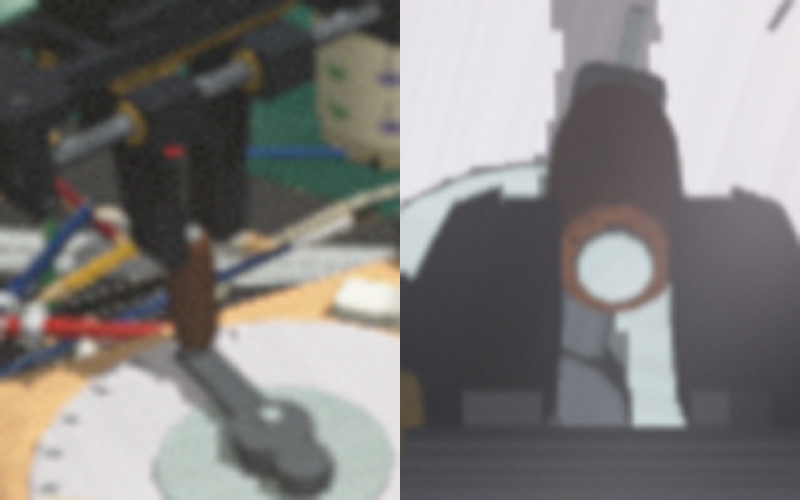

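The fingers hold the handle, centred but near its tapered top: the opening is 14 mm and the tips look high in both views. I'll regrip lower.

```bash
python3 - <<'E'
from h import *
O=[-90,0,0]
ctrl.set_gripper(0.045)
for z in (0.069,0.066,0.063):
    ctrl.movel([0.565,-0.0140,z],O,feed=0.05); F=np.array(ctrl.current_contact_force()); print(z,F.round(2))
    if F[2]>4: break
ctrl.set_gripper(0.0)
print(ctrl.current_t(),ctrl.current_opening(),ctrl.current_contact_force(),ctrl.current_ee_pos())
s=grab('scene');w=grab('wrist')
a=cv2.resize(s['image'][140:240,240:320,::-1],(400,500),interpolation=2);b=cv2.resize(w['image'][190:310,270:366,::-1],(400,500),interpolation=2)
cv2.imwrite('pics/c5.png',np.hstack([a,b]))
E
```

```text
0.069 [ 0.83 -0.39  0.7 ]
0.066 [-0.54  0.52  0.32]
0.063 [ 0.88  0.14 -0.26]
5.0833 0.018247436202498017 [-0.48284599 -0.14565805  0.75022325] [ 0.56498942 -0.01403913  0.06308384]
```

View pics/c5.png

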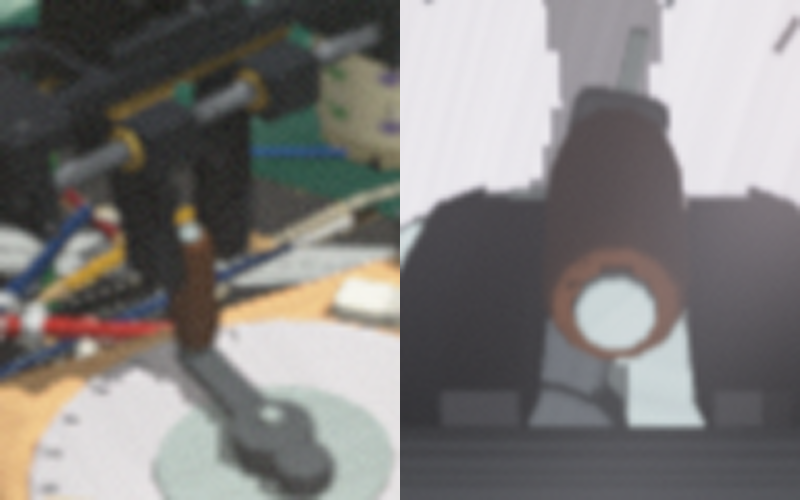

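The grip is now lower and firm, with an 18 mm opening. Now I'll wind the first stretch with force monitoring.

```bash
cat >> h.py <<'E'
O=[-90,0,0]; Z=0.063; R=0.060; A0=np.radians(73.4)
def wind(C,q0,q1,step=0.09,feed=0.05,z=Z,lim=20):
    n=max(1,int(np.ceil(abs(q1-q0)/step)))
    for q in np.linspace(q0,q1,n+1)[1:]:
        a=A0+q; u=np.array([np.cos(a),np.sin(a)])
        ctrl.movel([*(np.array(C)+R*u),z],O,feed=feed)
        F=np.array(ctrl.current_contact_force())
        print(f'{q:.2f} rad {F[:2]@u:.1f} tan {F[:2]@[-u[1],u[0]]:.1f} z {F[2]:.1f} t {ctrl.current_t():.2f} op {ctrl.current_opening():.4f}')
        if np.linalg.norm(F)>lim: print('ABORT');return q
    return q1
E
python3 - <<'E'
from h import *
wind((0.5528,-0.0735),0.087,0.6)
E
```

```text
0.17 rad 3.3 tan 0.3 z 1.1 t 5.43 op 0.0181
0.26 rad 5.7 tan 1.1 z 2.6 t 5.68 op 0.0183
0.34 rad 5.8 tan -0.0 z 3.6 t 5.93 op 0.0183
0.43 rad 6.2 tan 0.3 z 2.5 t 6.18 op 0.0183
0.51 rad 5.5 tan 1.2 z 3.2 t 6.43 op 0.0180
0.60 rad 6.9 tan -0.0 z 3.5 t 6.68 op 0.0182
```

```bash
python3 - <<'E'
from h import *
q=wind((0.5528,-0.0735),0.6,2.20)
w=grab('wrist');s=grab('scene')
C=[.5528,-.0735,.06];p=ctrl.current_ee_pos();print(p)
a=cv2.resize(s['image'][165:295,220:400,::-1],(400,400),interpolation=2);b=cv2.resize(w['image'][110:310,210:410,::-1],(400,400),interpolation=2)
cv2.imwrite('pics/c6.png',np.hstack([a,b]))
E
```

```text
0.69 rad 5.9 tan -0.4 z 4.2 t 6.94 op 0.0184
0.78 rad 6.7 tan -1.3 z 4.7 t 7.20 op 0.0183
0.87 rad 6.5 tan 0.0 z 3.7 t 7.46 op 0.0183
0.96 rad 5.8 tan -0.3 z 6.2 t 7.72 op 0.0184
1.04 rad 5.8 tan -0.7 z 5.3 t 7.97 op 0.0184
1.13 rad 5.6 tan -1.3 z 6.5 t 8.23 op 0.0185
1.22 rad 6.3 tan -1.1 z 5.6 t 8.49 op 0.0182
1.31 rad 5.1 tan -0.1 z 5.5 t 8.75 op 0.0185
1.40 rad 5.5 tan -0.4 z 5.9 t 9.01 op 0.0182
1.49 rad 5.3 tan -1.2 z 5.2 t 9.27 op 0.0183
1.58 rad 4.9 tan 0.0 z 6.1 t 9.53 op 0.0180
1.67 rad 4.5 tan -0.1 z 5.3 t 9.78 op 0.0184
1.76 rad 4.6 tan 0.8 z 5.6 t 10.04 op 0.0182
1.84 rad 4.9 tan -0.7 z 5.3 t 10.30 op 0.0183
1.93 rad 4.7 tan 1.2 z 4.9 t 10.56 op 0.0182
2.02 rad 4.0 tan -0.6 z 6.1 t 10.82 op 0.0186
2.11 rad 4.5 tan -0.7 z 4.4 t 11.07 op 0.0185
2.20 rad 5.4 tan 0.2 z 5.4 t 11.33 op 0.0182
[ 0.4959682  -0.09389477  0.06302426]
```

View pics/c6.png

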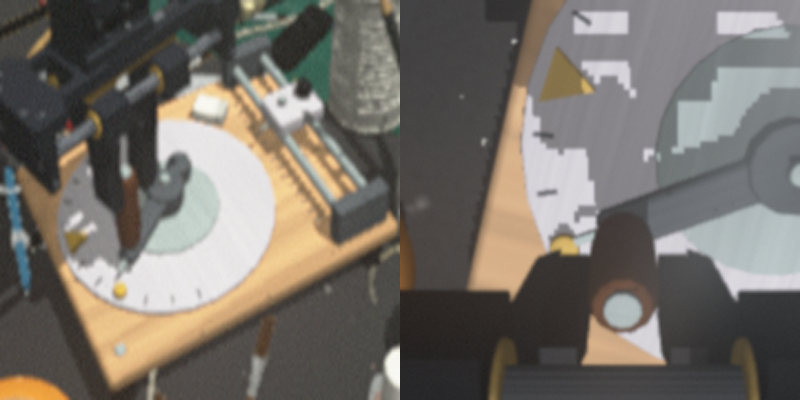

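```bash
python3 - <<'E'
from h import *
w=grab('wrist')
h=onplane(w,408.5,197.5,.0605);st=onplane(w,292.3,232.5,.040)
ar=onplane(w,292,149,.040)
tip=onplane(w,293,228,.05)
for zt in(.105,.110):
  t=onplane(w,321,265,zt);d=t-h
  print('handle',t.round(4),np.hypot(*d[:2]),np.arctan2(d[1],d[0])%6.283-A0)
print(h.round(4))
for n,p in(('stud',st),('arrow',ar),('tip',tip)):
  d=p-h; print(n,p.round(4),np.hypot(*d[:2]),np.arctan2(d[1],d[0])%6.283-A0)
E
```

```text
handle [ 0.4964 -0.0957  0.105 ] 0.06002977111637607 2.2520705944779635
handle [ 0.4964 -0.0929  0.11  ] 0.05901649606428062 2.208566812025337
[ 0.5518 -0.0728  0.0605]
stud [ 0.4754 -0.1053  0.04  ] 0.0831025887530496 2.2619725098466406
arrow [ 0.4769 -0.0448  0.04  ] 0.08004097192544699 1.502630274514044
tip [ 0.477  -0.0977  0.05  ] 0.07888018902771428 2.1814708466489803
```

```bash
python3 - <<'E'
from h import *
C=(0.5528,-0.0735)
wind(C,2.20,2.275)
ctrl.dwell(0.2)
grab('wrist','wstud')
wind(C,2.275,1.56)
ctrl.dwell(0.2)
w=grab('wrist');s=grab('scene')
np.savez('d7.npz',K=w['camera_matrix'],T=w['T'],k1=w['k1'])
print(ctrl.current_ee_pos())
v=cv2.imread('pics/wstud.png')
c=lambda im:cv2.resize(im,(400,300),interpolation=2)
cv2.imwrite('pics/c7.png',np.vstack([np.hstack([c(s['image'][165:295,220:393,::-1]),c(v[160:310,230:430])]),cv2.resize(w['image'][130:280,220:620,::-1],(800,300),interpolation=2)]))
E
```

```text
2.27 rad 5.8 tan -0.7 z 5.0 t 11.73 op 0.0184
2.19 rad 5.5 tan 0.0 z 6.3 t 12.24 op 0.0188
2.10 rad 6.0 tan 0.6 z 4.6 t 12.50 op 0.0182
2.01 rad 6.0 tan 0.7 z 6.2 t 12.76 op 0.0183
1.92 rad 5.9 tan 0.1 z 7.6 t 13.02 op 0.0182
1.83 rad 6.7 tan -0.7 z 7.7 t 13.28 op 0.0183
1.74 rad 6.2 tan 0.2 z 6.1 t 13.53 op 0.0181
1.65 rad 6.8 tan 1.4 z 7.0 t 13.79 op 0.0181
1.56 rad 6.0 tan 0.5 z 8.2 t 14.05 op 0.0183
[ 0.4947163  -0.05504401  0.06294276]
```

View pics/c7.png

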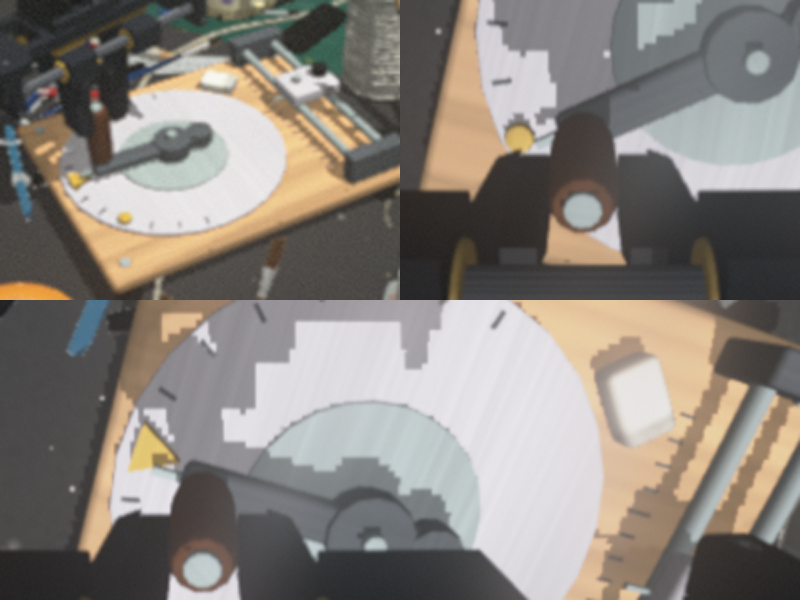

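The wrist view at the turn shows the pointer at the stud. Now it stands slightly before the arrow, the pointer at (297,213) and the arrow tip at (309,209). I'll measure that, then finish.

```bash
python3 - <<'E'
from h import *
w=grab('wrist')
h=onplane(w,407.5,252.5,.0605)
for n,(u,v),z in(('hand',(321,265),.1065),('hand',(321,265),.109),('arrTip',(309,209),.04),('arrBase',(289.5,203.5),.04),('ptr',(297.5,213.5),.045),('ptr',(297.5,213.5),.053)):
  p=onplane(w,u,v,z);d=p-h; print(n,p.round(4),np.hypot(*d[:2]).round(4),(np.arctan2(d[1],d[0])%6.283-A0).round(3))
p=np.array(ctrl.current_ee_pos())
for C in((0.5528,-0.0735),(0.5523,-0.0732)):
  d=p[:2]-C; print(np.hypot(*d),np.arctan2(d[1],d[0])%6.283-A0)
E
```

```text
hand [ 0.4951 -0.0561  0.1065] 0.0603 1.586
hand [ 0.4951 -0.0547  0.109 ] 0.0606 1.564
arrTip [ 0.4865 -0.0484  0.04  ] 0.0709 1.514
arrBase [ 0.4727 -0.0443  0.04  ] 0.0852 1.524
ptr [ 0.4787 -0.05    0.045 ] 0.0778 1.568
ptr [ 0.4793 -0.0472  0.053 ] 0.078 1.532
0.060969969068175596 1.5531153300567027
0.060402782159318165 1.5553444191834302
```

```bash
python3 - <<'E'
from h import *
wind((0.5528,-0.0735),1.56,1.525,feed=0.02)
ctrl.dwell(0.2)
ctrl.set_gripper(0.05)
p=ctrl.current_ee_pos()
ctrl.movel([p[0],p[1],0.14],O,feed=0.1)
ctrl.move_to([0.515,-0.03,0.2],O)
ctrl.dwell(0.2)
w=grab('wrist');s=grab('scene');grab('side','side8');print(ctrl.current_t())
cv2.imwrite('pics/w8.png',w['image'][:,:,::-1]);cv2.imwrite('pics/s8.png',s['image'][:,:,::-1])
c=lambda im:cv2.resize(im,(800,300),interpolation=2)
hb=proj(w,[.51,-.06,.05]);print(hb); u,v=int(hb[0]),int(hb[1])
a=w['image'][v-50:v+50,u-67:u+67,::-1];b=s['image'][200:270,235:328,::-1]
print(v-50,u-67)
cv2.imwrite('pics/c8.png',np.hstack([cv2.resize(a,(400,300),interpolation=2),cv2.resize(b,(400,300),interpolation=2)]))
E
```

```text
1.52 rad 6.8 tan 2.6 z 7.7 t 14.66 op 0.0183
17.125
[318.02464358 205.05353497]
155 251
```

View pics/c8.png

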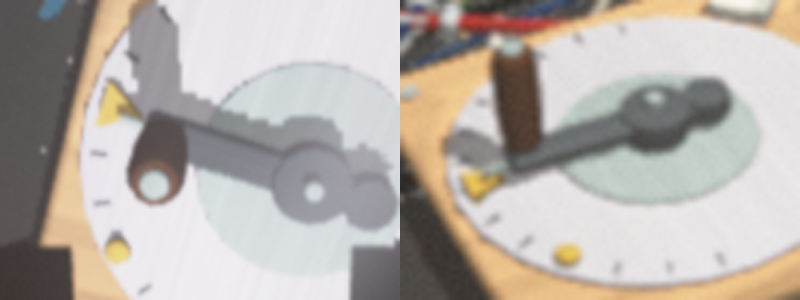

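```bash
python3 - <<'E'
from h import *
w=grab('wrist');s=grab('scene')
W=lambda x,y:(251+x/2.985,155+y/3); S=lambda x,y:(235+(x-400)/4.301,200+y/4.286)
def tri(a,b):
    o1,d1=ray(w,*a);o2,d2=ray(s,*b);t=np.linalg.lstsq(np.c_[d1,-d2],o2-o1,rcond=None)[0]
    return (o1+t[0]*d1+o2+t[1]*d2)/2,np.linalg.norm(o1+t[0]*d1-o2-t[1]*d2)
h,_=tri(W(314,191),S(655,97));print(h.round(4))
for n,a,b in(('hand',(153,186),(512,45)),('stud',(118,249),(568,254))):
    p,e=tri(W(*a),S(*b));d=p-h;print(n,p.round(4),e.round(4),np.hypot(*d[:2]).round(4),(np.arctan2(d[1],d[0])%6.283-A0).round(3))
# brass by mask, single-view on dial plane
for f,n in((w,'wrist'),(s,'scene')):
    m=cv2.inRange(cv2.cvtColor(f['image'],cv2.COLOR_RGB2HSV),(18,110,90),(32,255,255))
    k,l,st,c=cv2.connectedComponentsWithStats(m)
    for i in range(1,k):
        q=onplane(f,*c[i],.041)
        d=q-h;r=np.hypot(*d[:2])
        if st[i,4]>8 and .065<r<.1: print(n,st[i,4],c[i].round(1),q.round(4),r.round(4),(np.arctan2(d[1],d[0])%6.283-A0).round(3))
# arm direction: line through hub and arm far end in both views handled by eye; save rectified top view at pointer/arm height
def top(f,z,name):
    g=np.mgrid[0:300,0:400]; out=np.zeros((300,400,2),np.float32)
    for i in range(300):
        for j in range(400): out[i,j]=proj(f,[.457+j*.0003,-.02-i*.0003,z])
    return cv2.remap(f['image'][:,:,::-1].copy(),out,None,cv2.INTER_CUBIC)
cv2.imwrite('pics/c9.png',np.hstack([top(w,.042,''),top(s,.042,'')]))
E
```

```text
[ 0.5533 -0.0732  0.0596]
hand [ 0.496  -0.054   0.1075] 0.0008 0.0605 1.538
stud [ 0.476  -0.1058  0.0399] 0.0014 0.084 2.26
wrist 54 [287.9 189.3] [ 0.4755 -0.0439  0.041 ] 0.0831 1.501
wrist 27 [289.3 237.6] [ 0.4752 -0.1051  0.041 ] 0.0845 2.249
scene 29 [253.2 242.4] [ 0.4766 -0.0447  0.041 ] 0.0819 1.505
scene 12 [273.5 259. ] [ 0.4744 -0.1054  0.041 ] 0.0853 2.247
```

View pics/c9.png

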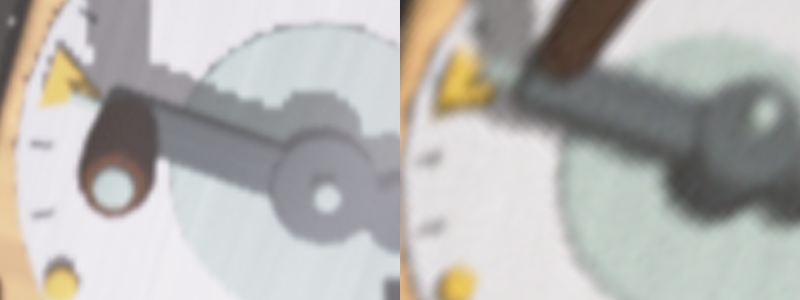

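The estimates disagree by about 2°: handle triangulation gives 1.538 and the arm's edges about 1.50. I'll put the wrist camera straight above the pointer to remove the parallax.

```bash
python3 - <<'E'
from h import *
ctrl.move_to([0.492,-0.135,0.19],O); ctrl.dwell(0.2)
w=grab('wrist');print(ctrl.current_t(),np.array(w['T'])[:3,3].round(3))
# average several frames to cut noise
im=np.mean([ctrl.grab_frame('wrist')['image'].astype(float) for _ in range(6)],0).astype(np.uint8)
cv2.imwrite('pics/w10.png',im[:,:,::-1])
np.savez('w10.npz',im=im,camera_matrix=w['camera_matrix'],T=w['T'],k1=w['k1'])
u,v=map(int,proj(w,[.515,-.06,.05]));print(u,v)
u0,v0=u-57,max(0,v-43);print(u0,v0)
cv2.imwrite('pics/c10.png',cv2.resize(im[v0:v0+86,u0:u0+114,::-1],None,fx=6.9,fy=6.9,interpolation=2))
E
```

```text
17.9833 [ 0.493 -0.061  0.368]
342 110
285 67
```

View pics/c10.png

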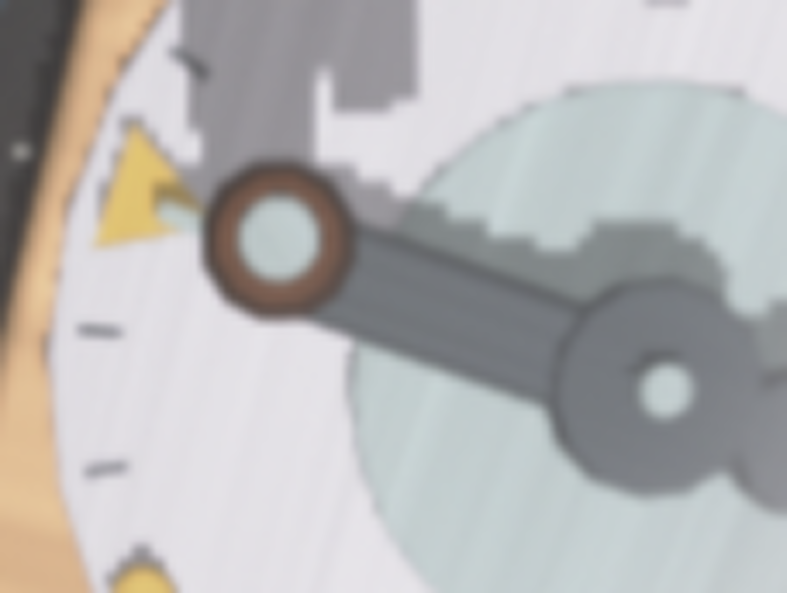

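```bash
python3 - <<'E'
from h import *
D=np.load('w10.npz');f={k:D[k] for k in D.files}
c=lambda x,y:(285+(x+.5)/6.9-.5,67+(y+.5)/6.9-.5)
h=onplane(f,*c(666,390),.0605)
for n,p,z in(('hand',(279,239),.109),('ptrtip',(158,205),.044),('ptrtip',(158,205),.052),('arrtip',(205,208),.041),('base1',(133,122),.041),('base2',(97,245),.041),('basemid',(115,183.5),.041),('centroid',(145,192),.041),('tick1.75',(100,331),.04),('tick2',(106,469),.04),('tick1.25',(188,61),.04)):
  q=onplane(f,*c(*p),z);d=q-h;print(n,q.round(4),np.hypot(*d[:2]).round(4),(np.arctan2(d[1],d[0])%6.283-A0).round(3))
g=lambda x,y:onplane(f,*c(x,y),.058)
for a,b in(((360,230),(585,303)),((312,318),(548,402))):
  d=g(*a)-g(*b);print('edge',np.arctan2(d[1],d[0])%6.283-A0)
E
```

```text
hand [ 0.4959 -0.0523  0.109 ] 0.0604 1.535
ptrtip [ 0.4786 -0.0453  0.044 ] 0.0792 1.521
ptrtip [ 0.4789 -0.0456  0.052 ] 0.0787 1.524
arrtip [ 0.4856 -0.0456  0.041 ] 0.0725 1.492
base1 [ 0.4748 -0.0331  0.041 ] 0.0873 1.404
base2 [ 0.4691 -0.0509  0.041 ] 0.0866 1.619
basemid [ 0.472 -0.042  0.041] 0.0865 1.511
centroid [ 0.4765 -0.0432  0.041 ] 0.0818 1.506
tick1.75 [ 0.4692 -0.0637  0.04  ] 0.0844 1.766
tick2 [ 0.4698 -0.0847  0.04  ] 0.0844 2.015
tick1.25 [ 0.4831 -0.0244  0.04  ] 0.0845 1.267
edge 1.5641466200894707
edge 1.5325773795393933
```

The rim ticks in this view all read about 0.013 too high. With that removed, the crank is at about 1.51 to 1.52, which is at the arrowhead and just short of going beyond it. Regripping risks going past for under 1 mm of gain, so I'm handing it in.

```bash
python3 -c "
from h import *
print(ctrl.current_t(),ctrl.current_contact_force(),ctrl.current_opening()); print(ctrl.sign_off())"
```

```text
18.2833 [-0.62283518 -0.9646808   0.8544413 ] 0.05014512359404863
the job is handed in; nothing more can be done
None
```

The crank is set and handed in: I wound it anticlockwise past the arrowhead to the stud (commanded 2.275), then straight back clockwise in one direction to the arrowhead. I then let go and moved the arm clear. It took 18.3 s, and the measured tool force stayed under about 12 N.

**Last checks:** with the camera straight above, corrected for the tick marks' 0.013 offset, the pointer reads about 1.51 and the handle about 1.52. The target is 1.50, so the crank stops just short of going beyond it. At the turn, the picture showed the pointer at the stud.

**Disagreed or not checked:**
- **Readings that differ:** an earlier two-view measurement of the handle gave 1.538. The arm's edges gave between 1.50 and 1.56, which is a coarse reading. I left the remaining error of about 0.015 rad (about 1 mm at the handle) rather than risk going past.
- **First grip:** it was too high on the handle's taper, so I regripped lower before winding.
- **Carriage:** I saw it move, but did not measure its final position.

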